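# Mount a bird blank on the carving stand and hold it home

### The arm

A 6-joint arm with a two-finger parallel gripper is mounted at the origin on the work surface. World frame = base frame: x ahead of the robot, y to its left, z up, the work surface at z = 0. Lengths are in m, angles in degrees, forces in N, time in s.
With the tool pointing down it reaches from about 0.25 to 0.725 m from the base axis. Payload 9.7 kg.
Tool frame: the origin (TCP) lies midway between the tips of the shut fingers; the grasp point (between the pads) lies 19 mm behind it; z points along the fingers, y is the direction in which the jaws open and shut (so a half turn about z gives the same grasp; the last joint's range is limited). The gripper opens to 85 mm and grips with 20 to 120 N. Pads are 22 mm wide; open, the fingers measure 114 mm over their backs; the gripper's body (76 mm by 85 mm) begins 54 mm behind the grasp point. The pads swing forward as they close: fully open they stand 13 mm farther back than shut.
Start: joints at [-75.745, 4.979, 10.078, 95.1, 0, 90], TCP at [0.135, -0.533, 0.196] pointing down, gripper open.
Joint ranges: [-179.16, 179.16], [-48.56, 103.87], [-65.8, 70.77], [-126.05, 130.52], [-82.76, 87.17], [-180, 180]. Speed limits (degrees/s): [127.2, 127.2, 147.25, 180, 180, 180].

### API

Orientations are given as [roll, pitch, yaw] about the fixed x, y, z axes, in that order (R = Rz(yaw) Ry(pitch) Rx(roll)).
In Python, from workcell import get_obs, camera, get_calibration, job_done gives the robot as it stands.
- The arm moves only by the tool play_rows, never from a script. Its argument "commands" is text: rows parted by semicolons, each of 5 numbers parted by spaces: the opening, from 0 (shut) to 1 (fully open), then the shift along the world's x, y, z in mm, then the turn about the world's z in degrees. A call has 1 to 10 rows; each row is the pose to reach, as a shift and turn from the pose commanded when the call began; what a row does not reach only later rows make up. A row lasts 1/12 s, in which the tool goes at most 41.7 mm and 7.16 degrees, less where a joint would pass 70% of its speed; a pose out of reach is approached as far as the arm can. A call with a gripper value outside its range is refused whole. The fingers move at their own pace and stop on an object; "force" is the grip in N (left out, the last holds). Time passes only in rows, so rows that repeat a pose let the fingers close. It gives the time, the measured TCP pose, the force and the opening at its end, in the units of the state.
- get_obs(): the state, without advancing time (a new reading comes with each control period).
- camera(name): name is "scene" or "top" or "wrist"; returns the picture (420x560x3 uint8, red, green, blue); there is no depth.
- get_calibration(name): a dict with "fx", "fy", "cx", "cy" (pixels), "eye" and "attitude" of the camera in the world; the wrist camera has in their place "mount" (4x4, takes a point from camera to tool coordinates, whose origin is the TCP and whose axes are the flange's). Camera axes: x right, y down, z forward; pixel columns grow to the right and rows downward; lengths in m; the calibration is good to about 2 mm. A picture is of the moment at which its call begins: read the wrist's pose just before it. get_calibration takes no time and is no camera call.
- job_done(): hands the job in, once; it reports no verdict.
The state is a dict: "time": time; "q": joint angles; "qd": joint speeds; "joint_efforts": joint torques, N m; "ee_pos": TCP position; "tcp_rot": TCP orientation; "wrist_force": force on the tool from outside, world axes, zero at the start; "torque": the same for the moment, N m; "opening": finger opening in m.
Only numpy, scipy, OpenCV 4.12 (cv2) and the standard library are available. Lean on these libraries where they do the work, as an engineer would, in place of code of your own. Each camera call takes 0.05 s, during which the arm holds its last target.

### The job

Lock the carving stand's swivel with its black T-knob: press the knob down against its spring, turn it about a quarter turn clockwise until its thread has caught, and let go of it. Then take the spindle with the pale bird blank out of the rack, push its keyed shaft into the stand's hub, turning it until the key slips into the keyway, and press it fully home against the ejector spring, faceplate flat on the hub. Disturb nothing else, and finish still gripping the blank and pressing it home, so that I can tighten the hub's collar.

Things in the scene. Friction and masses are not known exactly. Their poses are not given: they have to be found in the camera images.
- stand: carving stand, fixed on a clamped 200 x 270 mm plywood board; origin at bench level on the hub's axis, z up. A steel swivel plate (170 mm across, top 46 mm up) carries the hub; the lock-knob is 112 mm from the axis on the stand's -y side. Unlocked, plate and hub swivel almost freely (0.02 N m) and would turn along with the spindle; locked, a sprung brake pad holds them to over 0.4 N m.
- hub_mouth (a point): centre of the mouth of the upright steel hub, on its flat top 118 mm above the bench; 60 mm outside diameter, bore 26 mm. z axis up along the bore, x axis along the keyway. Below the mouth a clamp collar has ears and a lever reaching 53 mm from the axis at -x.
- keyway (a point): top of the keyway, 16 mm from the bore's axis (same axes as hub_mouth): 9 mm wide, reaching 18.5 mm from the axis, as deep as the bore, marked by a red line beside it on the hub's top and outside.
- ejector (a joint): how far the brass spring ejector in the bore is pressed (m): 0 free (its top 40 mm below the mouth), 0.008 when the spindle is fully home. It pushes up with 6 N at first and 12 N at home, more than the spindle's weight: an unheld spindle rises about 8 mm.
- lock_grip (a point): middle of the lock-knob's black bar, 88 mm above the bench when up: bar 50 mm long, 15 mm thick, 30 mm tall (top 9 mm above this point, underside 21 mm below it; a steel strap lies 27 mm below it and moves down with the knob). z axis up, the axis it turns about; x axis along the bar, a white line on the +x half.
- lock_knob (a joint): turn of the lock-knob clockwise seen from above (rad), limits 0 to 1.75, starts at 0 to 0.2. Not pressed down it is blocked at about 0.28; pressed down 6.5 mm or more it turns on freely under a catch, and beyond 1.1, staying down when let go, the swivel is locked.
- lock_strap (a joint): how far knob and strap are pressed straight down (m), 0 to 0.0075. A spring lifts them (3 N at first, about 19 N at the bottom stop); once the thread has caught it stays at about 0.006 when let go.
- rack: low wooden spindle rack, fixed, 110 x 250 mm: two rails along its y axis, tops 80 mm above the bench, with a 40 mm slot between them; origin on the bench under its centre. The two spindles hang in the slot by their faceplates, 60 mm either side of the centre, and lift straight out; which is on which side varies.
- spindle: the spindle to mount, 0.35 kg: aluminium faceplate 64 mm across, 6 mm thick; below it a steel shaft 24 mm in diameter, 48 mm long (last 8 mm tapered to 16 mm); above it the pale bird blank. Origin on the axis at the faceplate's underside (the shoulder), z up, x axis towards the key. Fully home, this origin and axes coincide with hub_mouth.
- blank_grip (a point): where to grip the spindle: on its axis 34 mm above its origin (same axes). The pale blank's square foot is 42 x 42 mm with flat sides along the x and y axes, from 6 to 50 mm above the origin; the rough-carved bird above it reaches 84 mm, head towards +x, narrower than the foot.
- key_end (a point): lower end of the spindle's brass key, 30 mm below its origin and 14 mm out along its x axis (same axes); a red line on the faceplate shows its side. The key is 7 mm wide, stands out to 17 mm from the axis and runs from 2 to 30 mm below the shoulder: out of line with the keyway it stops on the hub's top with the shoulder 30 mm too high.
- bowl_spindle: a second spindle of the same kind carrying a round dark walnut bowl (53 mm across, 46 mm high), standing at the other end of the rack; origin on its axis at the underside of the faceplate. Leave it alone.
- mug: tan mug with a handle, 80 mm across, 95 mm high; origin under its centre. Leave it alone.
- beaker: white cup, 76 mm across, 100 mm high; origin under its centre. Leave it alone.
- mallet: round brown carver's mallet standing on its head, 88 mm across, 210 mm high; origin under its centre. Leave it alone.
- gouge: carving gouge lying flat, wooden handle, 250 mm long along its x axis, 26 mm thick; origin under the joint of handle and blade. Leave it alone.
- plane: steel bench plane, 245 x 62 mm along its x axis, 100 mm high, fixed in place; origin under its centre. Keep clear of it.
- billet: pale sawn billet, 225 x 55 x 28 mm; origin under its centre. Leave it alone.

How it is judged (in metres and radians):
On the way, in this order (a step that is already met when the one before it is completed fails the run):
1. the lock-knob is down and turned, staying there with the fingers off it (value of joint lock_knob above 1.1 rad and value of joint lock_strap above 0.0045 m and contact force between the fingers and stand below 0.3 N), for 0.2 s.
2. the spindle's shaft stands upright in the mouth of the hub, swivel locked (value of joint lock_knob above 1.1 rad and value of joint lock_strap above 0.0045 m and horizontal distance between spindle and hub_mouth below 0.004 m and angle between spindle's own z axis and vertical below 0.08 rad and z of spindle in the frame of hub_mouth below 0.038 m), for 0.1 s.
At the end, for the whole second after the job is handed in: Knob past 1.1 rad, down 4.5 mm by itself; spindle held by the fingers, at rest, upright on the hub's axis (4 mm, 0.08 rad), key in the keyway (0.15 rad), shoulder within 2.5 mm of the mouth, ejector pressed over 6 mm, spindle bearing on the stand with over 3 N (value of joint lock_knob above 1.1 rad and value of joint lock_strap above 0.0045 m and horizontal distance between spindle and hub_mouth below 0.004 m and angle between spindle's own z axis and vertical below 0.08 rad and z of spindle in the frame of hub_mouth below 0.0025 m and angle between the x axis of spindle and the x axis of hub_mouth, either way round below 0.15 rad and value of joint ejector above 0.006 m and contact force between the fingers and spindle above 2 N and contact force between spindle and stand above 3 N and linear speed of spindle below 0.02 m/s); the arm keeps its last pose, push and grip.
It fails at once if the bowl spindle is moved more than 20 mm (distance of bowl_spindle from where it was at the start of the episode above 0.02 m).
It fails at once if another loose thing is moved more than 30 mm (distance of any of mug, beaker, mallet, gouge, billet from where it was at the start of the episode above 0.03 m).
It also fails if it takes over 54 s, if anything falls off the work surface, if the arm or the gripper's body presses on something with over 40 N, if the wrist force passes 120 N, or if a joint passes its speed limit or range.

## Working session

There is one attempt and no reset: what is moved stays moved. The work goes in short steps, Python scripts to look and compute and a tool call to move; the robot and the scene stay as the last step left them, time stands still between calls to the robot, and variables do not carry over. Pictures are saved under pics/ and viewed, and the job is handed in when it is done.

Besides the shell and the picture viewer there is one more tool, called after "Emit:" by a JSON object that holds its "op" and its "data". play_rows: Moves the arm, as the interface text tells. Its arguments: {"type":"object","properties":{"commands":{"type":"string"},"force":{"type":"number"}},"required":["commands"]}

```bash
mkdir -p pics; ls; python3 - <<'E'
from workcell import *
import cv2
o=get_obs()
print({k:o[k] for k in ('time','ee_pos','tcp_rot','wrist_force','opening')})
for n in ("scene","top","wrist"):
    print(n,get_calibration(n))
    cv2.imwrite(f"pics/{n}0.png",camera(n)[:,:,::-1])
E
```

```text
pics
{'time': 0.0, 'ee_pos': array([ 0.13535855, -0.53279375,  0.19568739]), 'tcp_rot': array([-1.79924622e+02, -5.12360452e-05,  1.42547540e+01]), 'wrist_force': array([-0.22581258,  0.19423355, -0.40080068]), 'opening': 0.08569325155706672}
scene {'fx': 398.4092699920202, 'fy': 398.4092699920202, 'cx': 277.1736978799657, 'cy': 206.5269790491173, 'eye': array([ 1.23651407, -0.38331188,  0.98628957]), 'attitude': array([-136.57258749,    1.0130532 ,   58.59561493])}
top {'fx': 492.8614489366295, 'fy': 492.8614489366295, 'cx': 282.99152507819895, 'cy': 207.733773881289, 'eye': array([0.26376189, 0.03897496, 1.6591134 ]), 'attitude': array([-1.70544636e+02,  1.38366583e-01, -9.12920524e+01])}
wrist {'fx': 341.63839718894434, 'fy': 341.63839718894434, 'cx': 283.204059994541, 'cy': 213.01992320058258, 'mount': array([[-2.07084339e-04, -9.56101865e-01, -2.93034436e-01,
         7.38526877e-02],
       [ 9.99999584e-01,  6.21909133e-05, -9.09603338e-04,
        -5.11811031e-04],
       [ 8.87897528e-04, -2.93034503e-01,  9.56101455e-01,
        -1.77771876e-01],
       [ 0.00000000e+00,  0.00000000e+00,  0.00000000e+00,
         1.00000000e+00]])}
```

View pics/scene0.png

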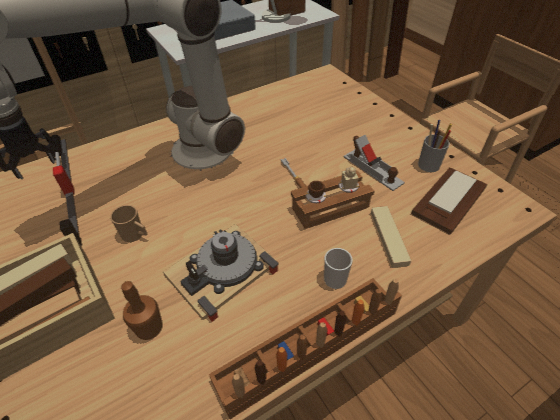

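View pics/top0.png

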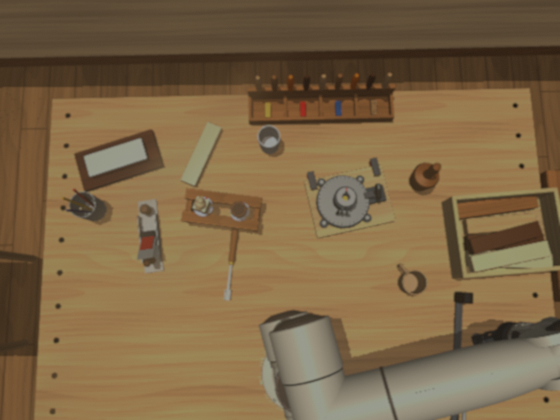

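View pics/wrist0.png

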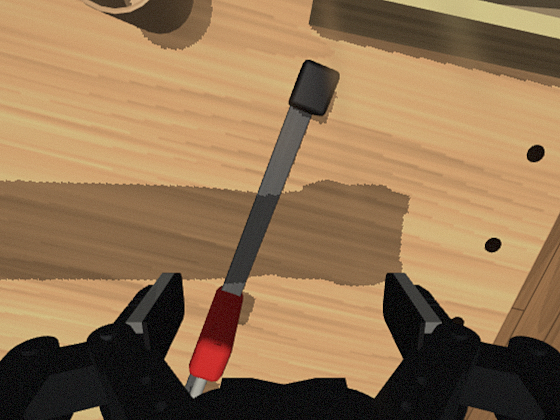

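```bash
cat > h.py <<'E'
from workcell import *
import cv2, numpy as np
from scipy.spatial.transform import Rotation as R
def cam(n,o=None):
    c=get_calibration(n)
    K=np.array([[c['fx'],0,c['cx']],[0,c['fy'],c['cy']],[0,0,1]])
    if n=='wrist':
        if o is None:o=get_obs()
        T=np.eye(4);T[:3,:3]=R.from_euler('xyz',o['tcp_rot'],degrees=True).as_matrix();T[:3,3]=o['ee_pos']
        M=T@c['mount'];return K,M[:3,:3],M[:3,3]
    return K,R.from_euler('xyz',c['attitude'],degrees=True).as_matrix(),np.array(c['eye'])
def ray(C,uv):
    K,Rm,e=C
    uv=np.atleast_2d(np.array(uv,float));d=(Rm@np.linalg.inv(K)@np.c_[uv,np.ones(len(uv))].T).T
    return e,d
def toz(C,uv,z):
    e,d=ray(C,uv);return e+d*((z-e[2])/d[:,2])[:,None]
def proj(C,P):
    K,Rm,e=C;p=(np.atleast_2d(P)-e)@Rm;p=p@K.T;return p[:,:2]/p[:,2:]
def snap(n,name):
    o=get_obs();C=cam(n,o);im=camera(n)[:,:,::-1].copy();cv2.imwrite(f'pics/{name}.png',im);return C,im
def crop(im,x0,y0,x1,y1,s,name):
    cv2.imwrite(f'pics/{name}.png',cv2.resize(im[y0:y1,x0:x1],None,fx=s,fy=s,interpolation=cv2.INTER_CUBIC))
E
python3 - <<'E'
from h import *
t=cv2.imread('pics/top0.png');s=cv2.imread('pics/scene0.png')
crop(t,290,140,410,240,6,'t_stand');crop(t,170,170,280,250,7,'t_rack')
crop(s,160,210,290,330,5,'s_stand');crop(s,280,150,390,230,7,'s_rack')
C=cam('top')
print(toz(C,[[346,198],[203,206],[239,211],[380,194]],0.1))
print(toz(C,[[346,198]],0.118),toz(C,[[380,194]],0.09))
E
```

```text
[[ 0.55052001 -0.16644817  0.1       ]
 [ 0.53497341  0.29347307  0.1       ]
 [ 0.51606733  0.17804152  0.1       ]
 [ 0.56109479 -0.27644796  0.1       ]]
[[ 0.54720938 -0.16407655  0.118     ]] [[ 0.56300185 -0.27847106  0.09      ]]
```

View pics/t_stand.png

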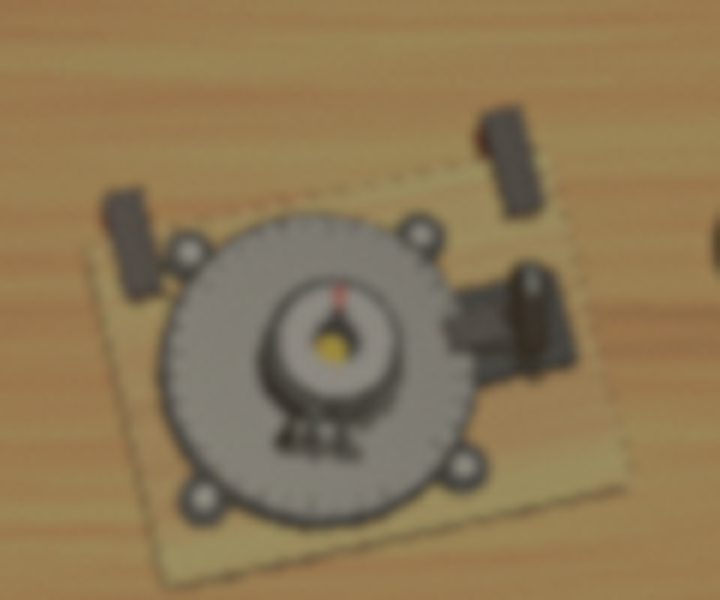

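View pics/t_rack.png

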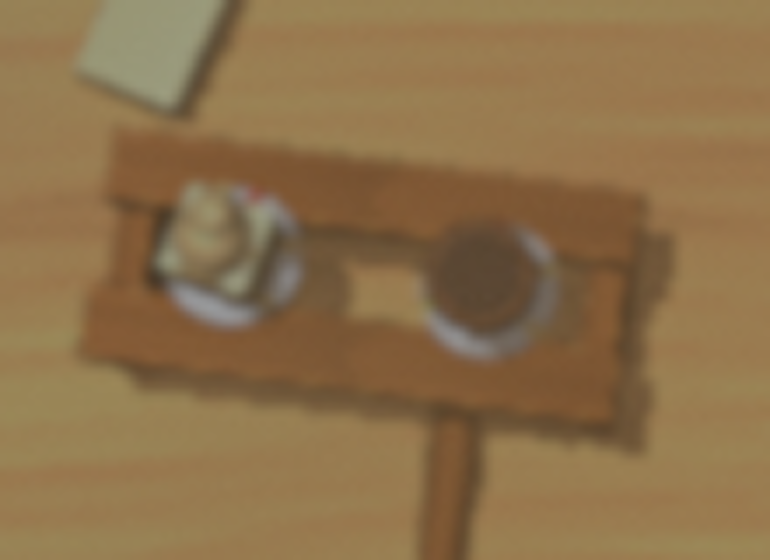

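View pics/s_stand.png

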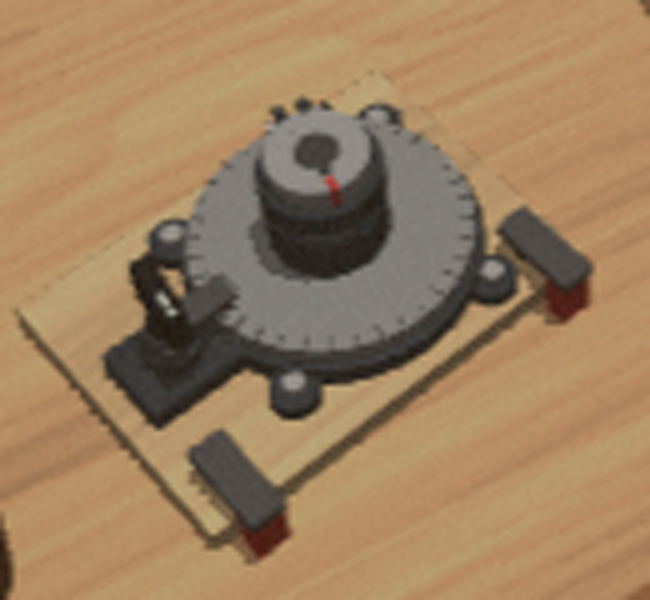

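View pics/s_rack.png

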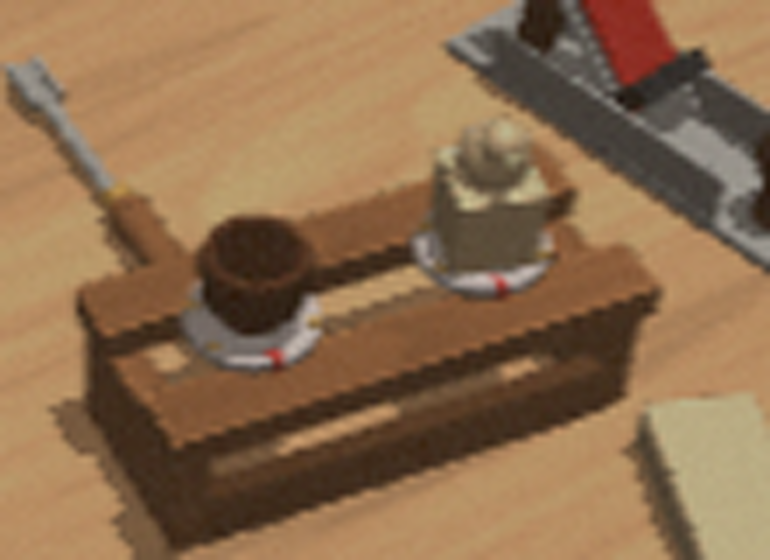

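Emit:
{"op": "play_rows", "data": {"commands": "1 0 0 40 0; 1 20 15 80 0; 1 50 40 80 0; 1 80 65 80 0; 1 110 90 80 0; 1 140 115 80 0; 1 170 140 80 -2; 1 200 165 80 -4; 1 230 190 80 -6; 1 260 215 80 -8"}}

```text
time: 0.98
ee_pos: [0.3965, -0.3165, 0.2763]
tcp_rot: [-180.0, 0.0, 6.2]
wrist_force: [1.3, -1.7, 1.1]
opening: 0.0853
```

Emit:
{"op": "play_rows", "data": {"commands": "1 30 24 0 0; 1 60 50 -10 -2; 1 90 75 -20 -2; 1 125 98 -30 -2; 1 125 98 -30 -2; 1 125 98 -30 -2; 1 125 98 -30 -2"}}

```text
time: 1.57
ee_pos: [0.5202, -0.22, 0.2462]
tcp_rot: [-180.0, 0.1, 4.3]
wrist_force: [-0.4, -0.9, -0.1]
opening: 0.0852
```

```bash
python3 - <<'E'
from h import *
C,im=snap('wrist','w1')
o=get_obs();print(o['time'],o['ee_pos'],o['tcp_rot'],o['q'],o['wrist_force'])
E
```

```text
1.6167 [ 0.51988482 -0.22056022  0.24672588] [1.79987225e+02 2.20302186e-03 4.23173017e+00] [-2.29819931e+01  8.57214449e+00  1.96965372e+01  1.01120510e+02
 -1.23682019e-02  1.52786276e+02] [ 0.76021912  0.70844115 -0.3665539 ]
```

View pics/w1.png

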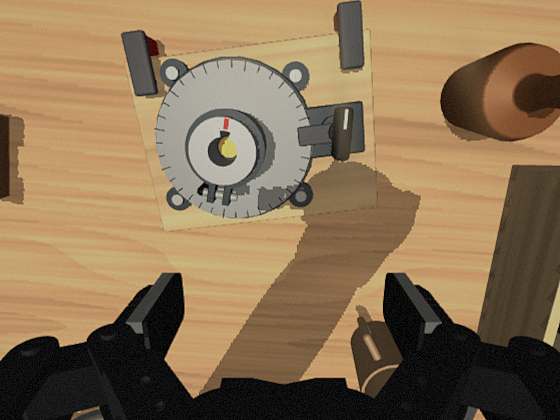

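```bash
python3 - <<'E'
from h import *
im=cv2.imread('pics/w1.png')
crop(im,140,80,380,230,3.3,'w1c')
g=cv2.cvtColor(im,cv2.COLOR_BGR2GRAY)
hsv=cv2.cvtColor(im,cv2.COLOR_BGR2HSV)
C=cam('wrist')
# hub top: bright gray blob, with holes
m=((g>95)&(hsv[:,:,1]<50)).astype(np.uint8)
m[:, :185]=0;m[:,275:]=0;m[:95]=0;m[190:]=0
n,l,s,c=cv2.connectedComponentsWithStats(m,connectivity=4)
for i in range(1,n):
    if s[i,4]>100: print(i,s[i],c[i])
print(g[148,180:300:3])
red=((hsv[:,:,0]<8)|(hsv[:,:,0]>172))&(hsv[:,:,1]>120)&(g>50)
ys,xs=np.nonzero(red[90:150,190:260]);print('red',xs.mean()+190,ys.mean()+90,len(xs))
E
```

```text
1 [ 185   95   90   95 2778] [240.36429086 123.42908567]
2 [223 110  39  30 239] [244.71966527 121.50627615]
12 [ 188  116   68   70 2962] [221.35381499 151.30452397]
19 [185 150  19  40 337] [190.94362018 177.36498516]
[164 165  74 193 184 184 182 183 188 180  49  54  58 115 189 185 187 189
 187 187 190 187 188 189 189 180  79  95  89 106 100 100 174 166 164 165
 165 165 166 169]
red 225.84782608695653 122.58695652173913 46
```

View pics/w1c.png

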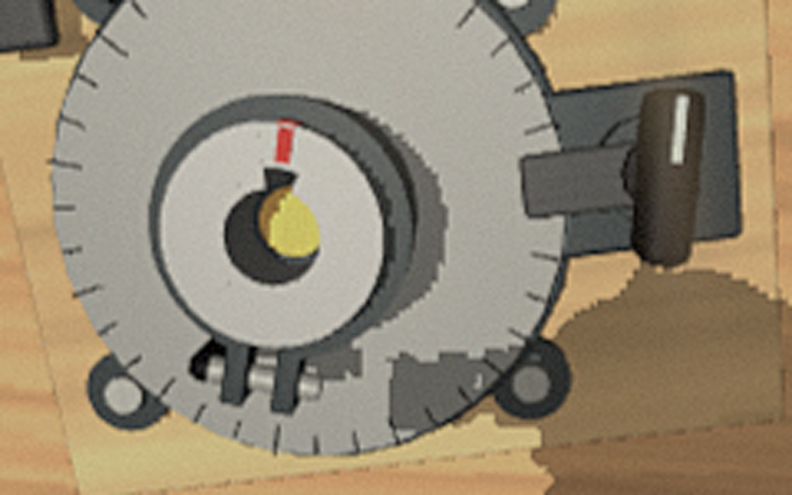

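```bash
python3 - <<'E'
from h import *
im=cv2.imread('pics/w1.png')
g=cv2.cvtColor(im,cv2.COLOR_BGR2GRAY);hsv=cv2.cvtColor(im,cv2.COLOR_BGR2HSV)
C=cam('wrist')
m=((g>140)&(hsv[:,:,1]<50)).astype(np.uint8)
n,l,s,c=cv2.connectedComponentsWithStats(m,connectivity=4)
i=l[150,205];print(s[i])
cn,_=cv2.findContours((l==i).astype(np.uint8),cv2.RETR_EXTERNAL,cv2.CHAIN_APPROX_NONE)
h=cv2.convexHull(cn[0]);
P=toz(C,h[:,0,:],0.118);(cx,cy),r=cv2.minEnclosingCircle(P[:,:2].astype(np.float32)*1000)
e=cv2.fitEllipse(h);print('hub',cx,cy,r,toz(C,[e[0]],.118),e)
c0=toz(C,[e[0]],.118)[0]
# red line pixels on top (upper part excluded if outside)
red=((hsv[:,:,0]<8)|(hsv[:,:,0]>172))&(hsv[:,:,1]>100)&(g>50)
ys,xs=np.nonzero(red[90:150,190:260]);Q=toz(C,np.c_[xs+190,ys+90],.118)
print('red',Q.mean(0),np.degrees(np.arctan2(*(Q.mean(0)-c0)[[1,0]])))
# keyway dark notch: dark pixels between radius 13.5 and 18.5
uu,vv=np.meshgrid(np.arange(185,260),np.arange(100,190));uv=np.c_[uu.ravel(),vv.ravel()]
W=toz(C,uv,.118)-c0;rr=np.hypot(W[:,0],W[:,1]);d=g[uv[:,1],uv[:,0]]<100
k=(rr>.0145)&(rr<.018)&d;print('keyway',np.degrees(np.arctan2(W[k,1],W[k,0])).round())
# knob
b=(g<75).astype(np.uint8);b[:,:330]=0;b[:,356:]=0;b[:100]=0;b[164:]=0
hs=hsv[135,325:362];print(hs.tolist())
w=(g>130)&(hsv[:,:,1]<60);ys,xs=np.nonzero(w[100:135,335:352]);print(np.c_[xs+335,ys+100][::4].T)
wl=toz(C,np.c_[xs+335,ys+100],.097);v=cv2.fitLine(wl[:,:2].astype(np.float32),cv2.DIST_L2,0,.01,.01).ravel();print('white',wl.mean(0),wl.min(0),wl.max(0),v,np.degrees(np.arctan2(v[1],v[0])))
crop(im,310,80,380,180,8,'w1k')
E
```

```text
[ 189  117   67   68 2821]
hub 552.7808227539062 -162.85940551757812 30.125411987304688 [[ 0.55363723 -0.16280457  0.118     ]] ((221.8480682373047, 150.46792602539062), (65.98196411132812, 69.60466003417969), 139.21279907226562)
red [ 0.5779847  -0.16575181  0.118     ] -6.90201155930361
keyway [  7.   4.   1.  -2.  -5.  -8.   7.   4.   1.  -2.  -5.  -8. -11. -14.
 -17.   7.   4.   1.  -3.  -6.  -9. -12. -15. -18. -21.  -6. -10. -13.
 -16. -19. -20.]
[[45, 6, 87], [15, 11, 95], [45, 11, 97], [8, 12, 83], [35, 90, 17], [24, 24, 54], [12, 22, 57], [25, 35, 44], [20, 57, 40], [17, 95, 43], [13, 68, 45], [14, 66, 50], [13, 62, 58], [15, 49, 63], [18, 49, 68], [13, 61, 80], [15, 55, 83], [13, 52, 78], [22, 57, 80], [17, 67, 80], [17, 65, 82], [22, 75, 75], [14, 67, 80], [14, 86, 68], [21, 89, 69], [17, 76, 70], [23, 59, 69], [14, 35, 81], [23, 24, 84], [37, 29, 78], [30, 20, 76], [35, 19, 80], [53, 14, 75], [30, 10, 74], [60, 7, 72], [72, 17, 74], [78, 16, 79]]
[[345 346 346 346 347 345 346 347 347 347 347 347 344 345 346 343 343 344]
 [109 110 111 112 113 115 116 117 118 119 120 121 123 124 125 127 128 129]]
white [ 0.58838423 -0.27265542  0.097     ] [ 0.57914198 -0.27427626  0.097     ] [ 0.59706444 -0.27108476  0.097     ] [ 0.99979407  0.02029459  0.5883842  -0.27265543] 1.1628742
```

View pics/w1k.png

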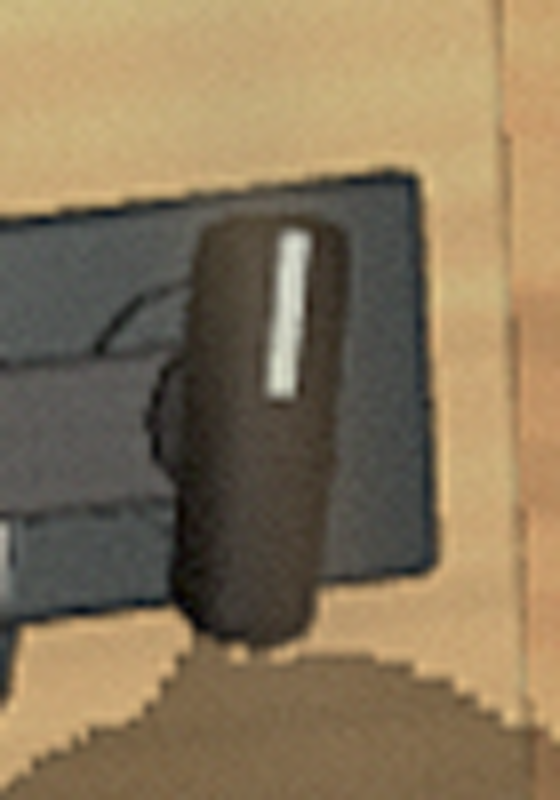

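Emit:
{"op": "play_rows", "data": {"commands": "1 5 -5 0 7; 1 10 -10 0 14; 1 15 -15 0 21; 1 20 -20 0 28; 1 25 -25 0 35; 1 30 -30 0 42; 1 35 -35 0 49; 1 40 -40 0 56; 1 45 -45 0 63; 1 53 -53 0 70"}}

```text
time: 2.45
ee_pos: [0.5723, -0.2745, 0.2479]
tcp_rot: [179.9, 0.0, 74.5]
wrist_force: [0.1, 0.3, 1.1]
opening: 0.086
```

Emit:
{"op": "play_rows", "data": {"commands": "1 0 0 0 7; 1 0 0 0 14; 1 0 0 0 21; 1 0 0 0 28; 1 0 0 0 35; 1 0 0 0 42; 1 0 0 0 49; 1 0 0 0 56; 1 0 0 0 63; 1 0 0 0 70"}}

```text
time: 3.28
ee_pos: [0.5723, -0.2746, 0.2475]
tcp_rot: [180.0, 0.1, 144.5]
wrist_force: [0.1, -0.3, 0.0]
opening: 0.0853
```

Emit:
{"op": "play_rows", "data": {"commands": "1 0 0 -10 7; 1 0 0 -20 14; 1 0 0 -30 21; 1 0 0 -40 28; 1 0 0 -40 36; 1 0 0 -40 36; 1 0 0 -40 36; 1 0 0 -40 36"}}

```text
time: 3.95
ee_pos: [0.5731, -0.2739, 0.2074]
tcp_rot: [-180.0, 0.1, 180.0]
wrist_force: [-0.5, 0.5, 0.2]
opening: 0.0855
```

```bash
python3 - <<'E'
from h import *
o=get_obs();print(o['time'],o['ee_pos'],o['tcp_rot'],o['q'],o['wrist_force'])
C,im=snap('wrist','w2')
E
```

```text
3.95 [ 0.5730518  -0.27389633  0.20741857] [-1.79963181e+02  7.19242456e-02  1.79961604e+02] [-2.55448369e+01  1.75128945e+01  2.58553135e+01  9.82616501e+01
 -2.25881964e-03 -2.55064194e+01] [-0.47707459  0.52389771  0.23522885]
```

View pics/w2.png

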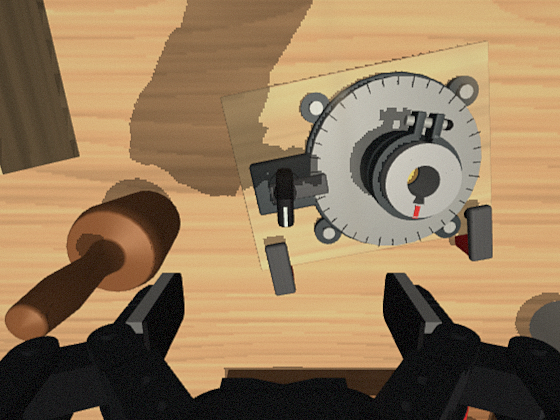

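```bash
python3 - <<'E'
from h import *
C=cam('wrist');im=cv2.imread('pics/w2.png');hsv=cv2.cvtColor(im,cv2.COLOR_BGR2HSV);g=cv2.cvtColor(im,cv2.COLOR_BGR2GRAY)
print('mallet top',toz(C,[[25,322]],.21))
b=((g<70)).astype(np.uint8)
crop(im,240,140,340,250,7,'w2k')
w=(g>130)&(hsv[:,:,1]<60);w[:190]=0;w[232:]=0;w[:,:275]=0;w[:,300:]=0
ys,xs=np.nonzero(w);wl=toz(C,np.c_[xs,ys],.097)
r=cv2.minAreaRect((wl[:,:2]*1e4).astype(np.float32));print(r,wl.mean(0),wl.min(0),wl.max(0))
v=cv2.fitLine(wl[:,:2].astype(np.float32),cv2.DIST_L2,0,.0001,.01).ravel();print(np.degrees(np.arctan(v[1]/v[0])))
m=((g>140)&(hsv[:,:,1]<50)).astype(np.uint8)
n,l,s,c=cv2.connectedComponentsWithStats(m,connectivity=4)
i=l[178,450];print(s[i])
cn,_=cv2.findContours((l==i).astype(np.uint8),cv2.RETR_EXTERNAL,cv2.CHAIN_APPROX_NONE)
h=cv2.convexHull(cn[0]);P=toz(C,h[:,0,:],0.118);print('hub',cv2.minEnclosingCircle(P[:,:2].astype(np.float32)*1000))
c0=toz(C,[cv2.fitEllipse(h)[0]],.118)[0];print(c0)
red=((hsv[:,:,0]<8)|(hsv[:,:,0]>172))&(hsv[:,:,1]>100)&(g>50)
red[:195]=0;red[225:]=0;red[:,:400]=0;red[:,435:]=0
ys,xs=np.nonzero(red);Q=toz(C,np.c_[xs,ys],.118)
Q=Q[np.hypot(*(Q-c0)[:,:2].T)<.0295]
print('red',len(Q),Q.mean(0),np.degrees(np.arctan2(*(Q.mean(0)-c0)[[1,0]])))
# board edges at z~.012?
for p,q in [((222,97),(487,41)),((222,97),(262,270))]:
    A=toz(C,[p,q],.015);d=A[1]-A[0];print(np.degrees(np.arctan2(d[1],d[0])),np.linalg.norm(d))
E
```

```text
mallet top [[ 0.61877251 -0.42650528  0.21      ]]
((5890.25390625, -2714.215087890625), (177.59361267089844, 32.86867141723633), 3.645993947982788) [ 0.58913217 -0.27143923  0.097     ] [ 0.58020149 -0.27345579  0.097     ] [ 0.59782565 -0.26989164  0.097     ]
3.4042714
[  312    76   169   169 15794]
hub ((544.3181762695312, -182.7987060546875), 70.93937683105469)
[ 0.53753207 -0.1846473   0.118     ]
red 0 [nan nan nan] nan
101.20462296295835 0.267888018540364
10.84835171807014 0.19912623087061837<stdin>:20: RuntimeWarning: Mean of empty slice.
  ret = um.true_divide(
```

View pics/w2k.png

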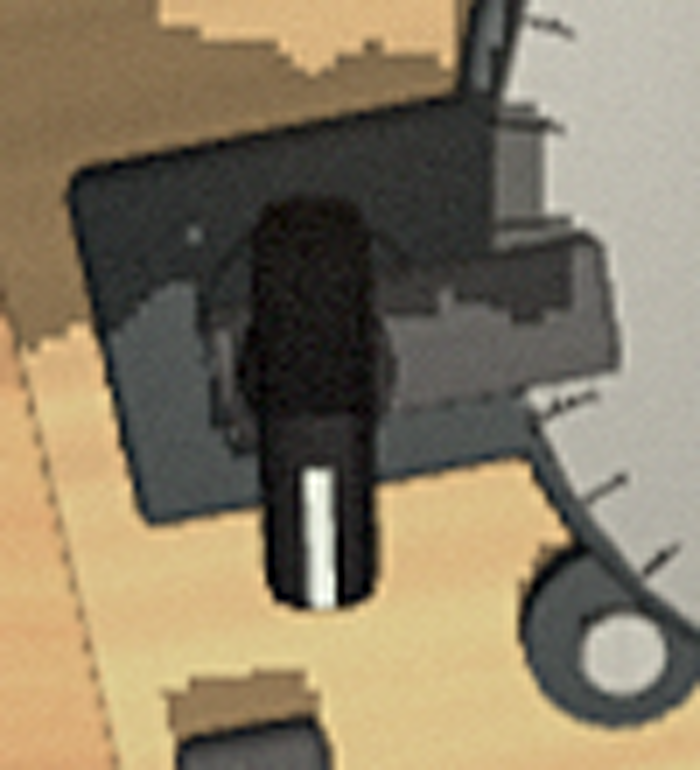

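Emit:
{"op": "play_rows", "data": {"commands": "1 1 0 -30 3; 1 1 0 -60 3; 1 1 0 -90 3; 1 1 0 -110 3; 1 1 0 -125 3; 1 1 0 -134 3; 1 1 0 -134 3; 1 1 0 -134 3"}}

```text
time: 4.67
ee_pos: [0.5745, -0.2732, 0.073]
tcp_rot: [-180.0, 0.0, -176.8]
wrist_force: [-0.7, -0.2, 1.4]
opening: 0.0855
```

```bash
python3 - <<'E'
from h import *
o=get_obs();print(o['time'],o['ee_pos'],o['tcp_rot'],o['q'],o['wrist_force'])
C,im=snap('wrist','w3')
E
```

```text
4.6667 [ 0.57452373 -0.27321755  0.07300552] [-1.79991094e+02  1.85148786e-02 -1.76810000e+02] [-2.54341800e+01  1.61183434e+01  9.23025022e+00  8.30913882e+01
  1.05217076e-03 -2.86241788e+01] [-0.73779337 -0.16999646  1.41060535]
```

View pics/w3.png

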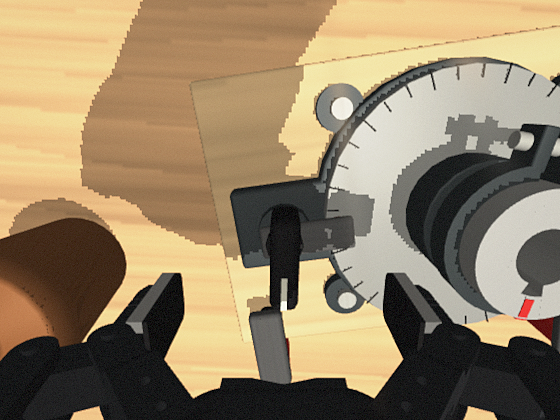

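Emit:
{"op": "play_rows", "data": {"commands": "0.3 0 0 0 0; 0 0 0 0 0; 0 0 0 0 0; 0 0 0 0 0; 0 0 0 0 0; 0 0 0 0 0; 0 0 0 0 0; 0 0 0 0 0", "force": 80}}

```text
time: 5.38
ee_pos: [0.5744, -0.273, 0.0724]
tcp_rot: [-180.0, -0.0, -176.7]
wrist_force: [-0.3, 0.0, 0.4]
opening: -0.0
```

```bash
python3 - <<'E'
from h import *
C,im=snap('wrist','w4');C,s=snap('scene','s4');crop(s,140,150,300,320,4,'s4c')
E
```

```text
(no output)
```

View pics/w4.png

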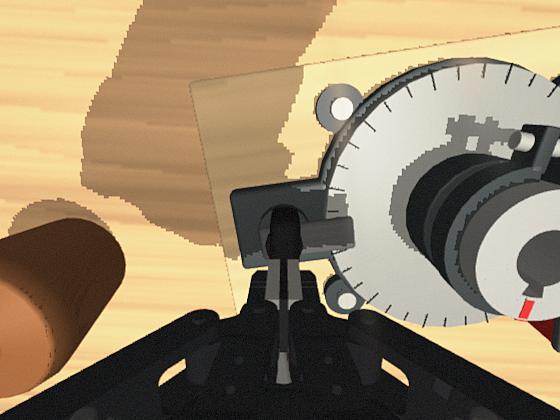

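View pics/s4c.png

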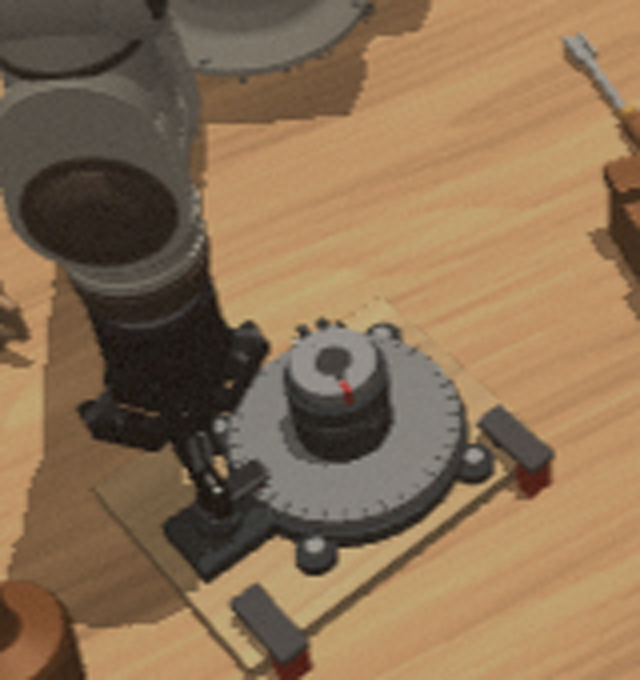

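```bash
python3 - <<'E'
from h import *
im=cv2.imread('pics/w4.png');crop(im,210,180,370,400,3,'w4c');im=cv2.imread('pics/s4.png');crop(im,160,230,230,300,9,'s4d')
C=cam('wrist');o=get_obs()
print(proj(C,[[.5744,-.273,.0724],[.5744,-.273,.0914],[.5744,-.273,.097],[.599,-.2715,.097],[.5495,-.2745,.097]]))
E
```

```text
[[282.45462524 249.11308625]
 [282.40496767 263.77150467]
 [282.3882869  268.69549904]
 [282.62944769 312.28308211]
 [282.16101498 220.62247592]]
```

View pics/w4c.png

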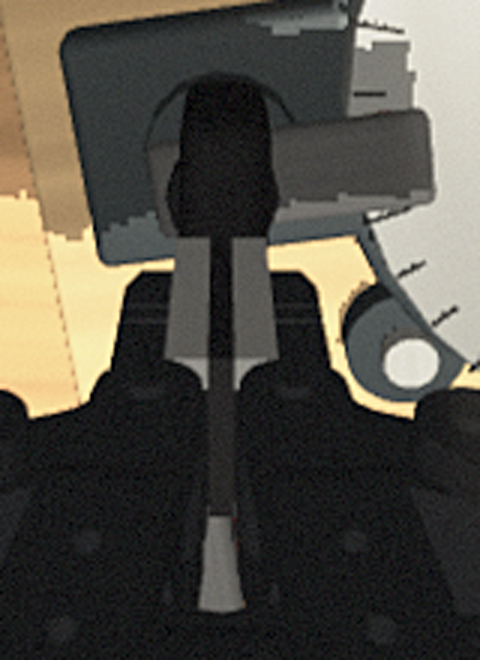

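View pics/s4d.png

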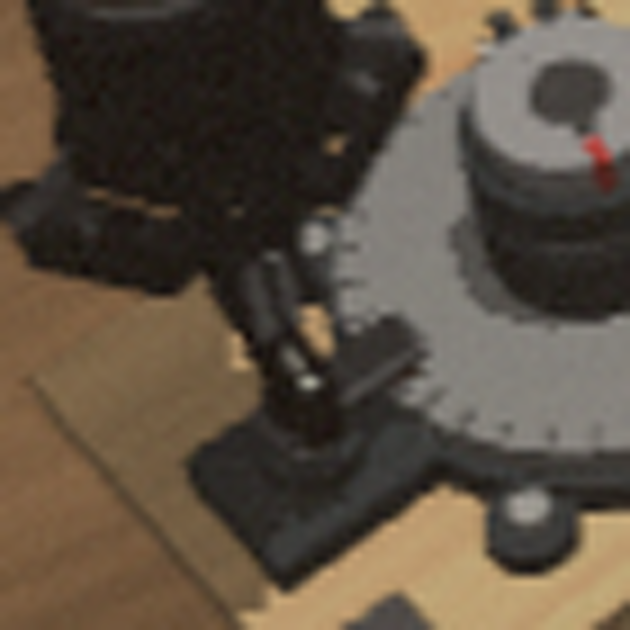

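```bash
python3 - <<'E'
from h import *
C=cam('wrist')
for z in (.0724,.08,.09,.1,.11,.12): print(z,proj(C,[[.5634,-.273,z],[.5634,-.273-.0425,z],[.5634,-.273+.0425,z]]).round(1).tolist())
o=get_obs();print(o['opening'],o['q'],o['ee_pos'])
E
```

```text
0.0724 [[283.6, 230.7], [206.5, 226.6], [360.1, 234.8]]
0.08 [[283.6, 235.6], [203.4, 231.4], [363.1, 239.8]]
0.09 [[283.6, 242.6], [199.0, 238.2], [367.6, 247.0]]
0.1 [[283.7, 250.5], [194.0, 245.8], [372.6, 255.1]]
0.11 [[283.7, 259.4], [188.4, 254.5], [378.1, 264.2]]
0.12 [[283.8, 269.4], [182.0, 264.2], [384.5, 274.6]]
-3.281816657914974e-05 [-2.54257071e+01  1.61268099e+01  9.16786311e+00  8.30464782e+01
 -4.87466384e-04 -2.86785233e+01] [ 0.57439465 -0.27306153  0.07234598]
```

Emit:
{"op": "play_rows", "data": {"commands": "1 0 0 0 0; 1 0 0 0 0; 1 0 0 0 0; 1 0 0 0 0; 1 0 0 -10 0; 1 0 0 -20 0; 1 0 0 -30 0; 1 0 0 -30 0; 1 0 0 -30 0"}}

```text
time: 6.23
ee_pos: [0.5736, -0.2727, 0.041]
tcp_rot: [179.9, -0.1, -176.7]
wrist_force: [0.4, 0.5, 0.5]
opening: 0.0851
```

Emit:
{"op": "play_rows", "data": {"commands": "0.3 0 0 0 0; 0 0 0 0 0; 0 0 0 0 0; 0 0 0 0 0; 0 0 0 0 0; 0 0 0 0 0; 0 0 0 0 0", "force": 60}}

```text
time: 6.82
ee_pos: [0.5745, -0.2728, 0.0427]
tcp_rot: [180.0, 0.0, -176.7]
wrist_force: [-0.9, 1.4, 2.7]
opening: 0.0134
```

```bash
python3 - <<'E'
from h import *
C,im=snap('wrist','w5');crop(im,210,180,370,400,3,'w5c')
E
```

```text
(no output)
```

View pics/w5.png

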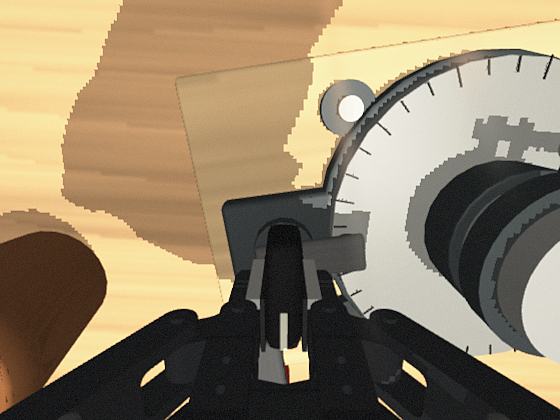

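Emit:
{"op": "play_rows", "data": {"commands": "0 0 0 -3 0; 0 0 0 -6 0; 0 0 0 -8 0; 0 0 0 -8 0; 0 0 0 -8 0", "force": 90}}

```text
time: 7.28
ee_pos: [0.5746, -0.273, 0.0361]
tcp_rot: [-180.0, 0.1, -176.7]
wrist_force: [-5.1, 4.4, 15.0]
opening: 0.0127
```

Emit:
{"op": "play_rows", "data": {"commands": "0 0 0 -2 0; 0 0 0 -4 0; 0 0 0 -4 0; 0 0 0 -4 0"}}

```text
time: 7.62
ee_pos: [0.5749, -0.2731, 0.0351]
tcp_rot: [-179.9, 0.2, -176.7]
wrist_force: [-12.2, 7.9, 33.2]
opening: 0.0128
```

Emit:
{"op": "play_rows", "data": {"commands": "0 0 0 0 -6; 0 0 0 0 -12; 0 0 0 0 -18; 0 0 0 0 -24; 0 0 0 0 -30; 0 0 0 0 -36; 0 0 0 0 -42; 0 0 0 0 -42"}}

```text
time: 8.28
ee_pos: [0.5751, -0.2723, 0.0351]
tcp_rot: [179.9, 0.2, 140.9]
wrist_force: [-11.9, 10.9, 34.9]
opening: 0.0129
```

```bash
python3 - <<'E'
from h import *
o=get_obs();print({k:o[k].round(2) for k in('ee_pos','tcp_rot','wrist_force','torque','q')})
E
```

```text
{'ee_pos': array([ 0.58, -0.27,  0.04]), 'tcp_rot': array([1.7986e+02, 1.7000e-01, 1.4092e+02]), 'wrist_force': array([-11.92,  10.91,  34.87]), 'torque': array([2.52, 2.58, 0.01]), 'q': array([-25.38,  16.39,   5.37,  78.78,   0.1 ,  13.7 ])}
```

Turning freely (torque ≈ 0). Continue.

Emit:
{"op": "play_rows", "data": {"commands": "0 0 0 0 -6; 0 0 0 0 -12; 0 0 0 0 -18; 0 0 0 0 -24; 0 0 0 0 -30; 0 0 0 0 -36; 0 0 0 0 -40; 0 0 0 0 -40; 0 0 0 0 -40"}}

```text
time: 9.03
ee_pos: [0.5758, -0.2718, 0.0352]
tcp_rot: [179.7, 0.0, 101.3]
wrist_force: [-8.9, 13.1, 33.0]
opening: 0.0131
```

```bash
python3 - <<'E'
from h import *
o=get_obs();print({k:o[k].round(3) for k in('ee_pos','tcp_rot','wrist_force','torque','q')})
C,im=snap('wrist','w6')
E
```

```text
{'ee_pos': array([ 0.576, -0.272,  0.035]), 'tcp_rot': array([1.79703e+02, 1.80000e-02, 1.01296e+02]), 'wrist_force': array([-8.862, 13.07 , 32.982]), 'torque': array([ 2.917,  1.968, -0.043]), 'q': array([-25.355,  16.391,   5.381,  78.742,   0.163,  53.35 ])}
```

View pics/w6.png

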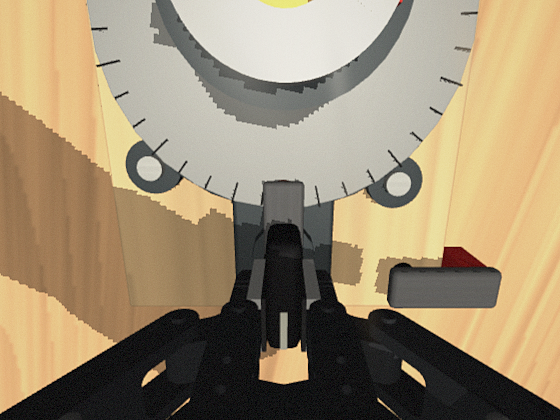

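Emit:
{"op": "play_rows", "data": {"commands": "0 0 0 2 0; 0 0 0 4 0; 0.5 0 0 4 0; 0.5 0 0 4 0; 0.5 0 0 4 0; 0.5 0 0 5 0; 0.5 0 0 35 0; 0.5 0 0 70 0; 0.5 0 0 110 0; 0.5 0 0 150 0"}}

```text
time: 9.92
ee_pos: [0.5737, -0.2731, 0.1812]
tcp_rot: [-179.9, -0.0, 101.2]
wrist_force: [1.1, -0.7, 0.6]
opening: 0.0428
```

```bash
python3 - <<'E'
from h import *
o=get_obs();print({k:o[k].round(3) for k in('ee_pos','tcp_rot','wrist_force','torque','q')})
C,im=snap('wrist','w7')
E
```

```text
{'ee_pos': array([ 0.574, -0.273,  0.181]), 'tcp_rot': array([-1.79921e+02, -4.20000e-02,  1.01236e+02]), 'wrist_force': array([ 1.093, -0.723,  0.614]), 'torque': array([ 0.03 , -0.016, -0.06 ]), 'q': array([-2.5444e+01,  1.7002e+01,  2.2276e+01,  9.5363e+01, -1.4000e-02,
        5.3320e+01])}
```

View pics/w7.png

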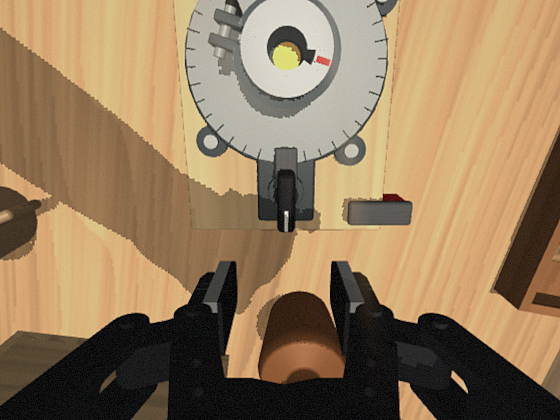

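```bash
python3 - <<'E'
from h import *
C=cam('wrist');im=cv2.imread('pics/w7.png');hsv=cv2.cvtColor(im,cv2.COLOR_BGR2HSV);g=cv2.cvtColor(im,cv2.COLOR_BGR2GRAY)
crop(im,230,0,360,240,3,'w7c')
a=np.radians(-78.7);tip=np.array([.5745+.025*np.cos(a),-.2729+.025*np.sin(a)])
tip2=np.array([.5745-.025*np.cos(a),-.2729-.025*np.sin(a)])
for z in (.097,.091): print(z,proj(C,[[*tip,z],[*tip2,z]]))
m=((g>150)&(hsv[:,:,1]<50)).astype(np.uint8)
n,l,s,c=cv2.connectedComponentsWithStats(m,connectivity=4)
i=l[50,260];print(s[i])
cn,_=cv2.findContours((l==i).astype(np.uint8),cv2.RETR_EXTERNAL,cv2.CHAIN_APPROX_NONE)
h=cv2.convexHull(cn[0])[:,0,:];h=h[h[:,1]>1]
P=toz(C,h,0.118)[:,:2]
A=np.c_[2*P,np.ones(len(P))];x=np.linalg.lstsq(A,(P**2).sum(1),rcond=None)[0];c0=np.array([x[0],x[1],.118]);print('hub',c0,np.sqrt(x[2]+x[0]**2+x[1]**2))
red=((hsv[:,:,0]<8)|(hsv[:,:,0]>172))&(hsv[:,:,1]>100)&(g>50)
red[80:]=0;red[:,350:]=0;red[:,:280]=0
ys,xs=np.nonzero(red);Q=toz(C,np.c_[xs,ys],.118);Q=Q[np.hypot(*(Q-c0)[:,:2].T)<.0295]
print('red',len(Q),Q.mean(0),np.degrees(np.arctan2(*(Q.mean(0)-c0)[[1,0]])))
v=cv2.fitLine(Q[:,:2].astype(np.float32),cv2.DIST_L2,0,.0001,.01).ravel();print(v,np.degrees(np.arctan(v[1]/v[0])))
E
```

```text
0.097 [[282.3987429  230.48882824]
 [282.27152122 171.8124321 ]]
0.091 [[282.36732352 228.07751233]
 [282.2410398  170.47646004]]
[ 238    0   96   98 5830]
hub [ 0.55525153 -0.16212112  0.118     ] 0.031335688936278853
red 79 [ 0.5803249  -0.16499766  0.118     ] -6.544655326364195
[ 0.9959288  -0.09014299  0.5803249  -0.16499767] -5.171833
```

View pics/w7c.png

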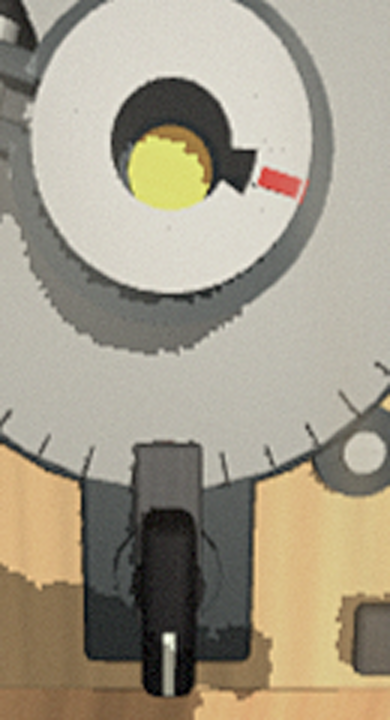

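Emit:
{"op": "play_rows", "data": {"commands": "0.7 0 10 30 0; 0.9 -2 45 60 0; 1 -5 85 60 0; 1 -8 125 60 -1; 1 -12 165 60 -2; 1 -16 205 60 -3; 1 -20 245 60 -4; 1 -24 285 60 -5; 1 -28 325 60 -6; 1 -32 365 60 -7"}}

```text
time: 10.8
ee_pos: [0.542, 0.0936, 0.2401]
tcp_rot: [180.0, 0.0, 94.2]
wrist_force: [0.2, 0.4, -0.0]
opening: 0.0856
```

Emit:
{"op": "play_rows", "data": {"commands": "1 -2 40 0 -3; 1 -5 80 -10 -8; 1 -8 120 -15 -10; 1 -8 158 -15 -10; 1 -8 158 -15 -10; 1 -8 158 -15 -10; 1 -8 158 -15 -10"}}

```text
time: 11.38
ee_pos: [0.5345, 0.2497, 0.225]
tcp_rot: [-180.0, 0.0, 84.3]
wrist_force: [0.5, -0.7, 0.5]
opening: 0.0853
```

```bash
python3 - <<'E'
from h import *
o=get_obs();print(o['time'],{k:o[k].round(3) for k in('ee_pos','tcp_rot','wrist_force','q')})
C,im=snap('wrist','w8')
E
```

```text
11.3833 {'ee_pos': array([0.534, 0.25 , 0.225]), 'tcp_rot': array([-1.79976e+02,  4.20000e-02,  8.42840e+01]), 'wrist_force': array([ 0.518, -0.658,  0.547]), 'q': array([ 2.50520e+01,  1.14830e+01,  2.05600e+01,  9.91190e+01,
       -2.40000e-02,  1.20768e+02])}
```

View pics/w8.png

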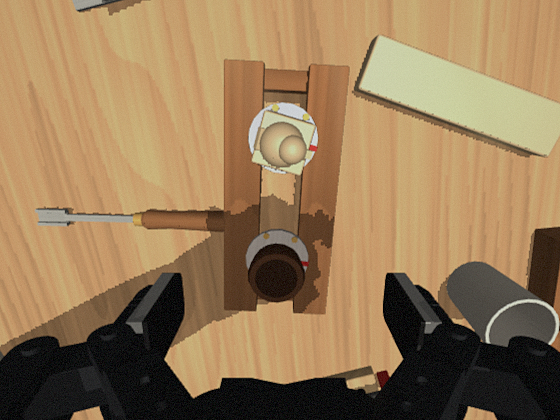

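```bash
python3 - <<'E'
from h import *
C=cam('wrist');im=cv2.imread('pics/w8.png');hsv=cv2.cvtColor(im,cv2.COLOR_BGR2HSV);g=cv2.cvtColor(im,cv2.COLOR_BGR2GRAY)
crop(im,235,90,335,185,7,'w8c')
red=((hsv[:,:,0]<8)|(hsv[:,:,0]>172))&(hsv[:,:,1]>110)&(g>50)
red[:130]=0;red[165:]=0;red[:,:300]=0;red[:,325:]=0
ys,xs=np.nonzero(red);print(len(xs),xs.mean(),ys.mean())
Q=toz(C,np.c_[xs,ys],.086);print('red',Q.mean(0))
E
```

```text
40 312.8 147.85
red [0.56454632 0.28674093 0.086     ]
```

View pics/w8c.png

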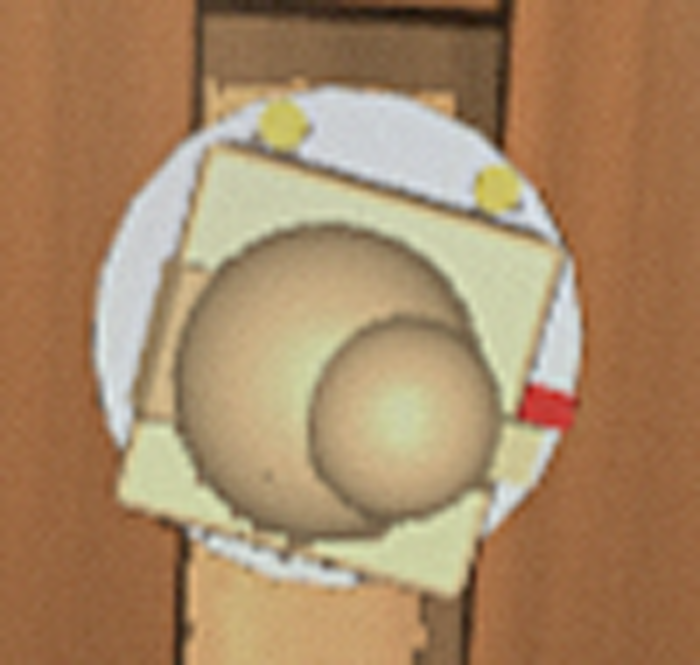

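```bash
python3 - <<'E'
from h import *
C=cam('wrist')
f=lambda p:np.array(p,float)/7+[235,90]-0.43
cs=toz(C,f([(210,147),(565,252),(460,597),(120,497)]),.130)
print('foot centre',cs.mean(0))
for i in range(4):
    d=cs[(i+1)%4]-cs[i];print(np.hypot(d[0],d[1]),np.degrees(np.arctan2(d[1],d[0])))
ps=f([(93,330),(110,440),(150,190),(345,86),(582,340),(575,415),(345,588),(500,540),(520,170),(240,560)])
P=toz(C,ps,.086)[:,:2];A=np.c_[2*P,np.ones(len(P))];x=np.linalg.lstsq(A,(P**2).sum(1),rcond=None)[0];print('plate',x[:2],np.sqrt(x[2]+x[0]**2+x[1]**2))
r=toz(C,f([(548,405)]),.086)[0];print('key',np.degrees(np.arctan2(r[1]-x[1],r[0]-x[0])))
E
```

```text
foot centre [0.53824018 0.29763953 0.13      ]
0.04067780828094426 -21.679767861665393
0.04017192997512773 -111.77417173361802
0.040607499463881425 157.72081343913115
0.03974705494958892 68.32937340558992
plate [0.53836494 0.29724315] 0.03190247408215294
key -21.081584204352087
```

Emit:
{"op": "play_rows", "data": {"commands": "1 2 20 0 -6; 1 4 47 -10 -12; 1 4 47 -40 -16; 1 4 47 -65 -16; 1 4 47 -65 -16; 1 4 47 -65 -16"}}

```text
time: 11.93
ee_pos: [0.5381, 0.2953, 0.16]
tcp_rot: [-179.9, 0.1, 68.2]
wrist_force: [0.1, -0.5, 0.7]
opening: 0.0851
```

```bash
python3 - <<'E'
from h import *
o=get_obs();print(o['time'],{k:o[k].round(3) for k in('ee_pos','tcp_rot','wrist_force','q')})
C,im=snap('wrist','w9')
E
```

```text
11.9333 {'ee_pos': array([0.538, 0.295, 0.16 ]), 'tcp_rot': array([-1.79927e+02,  1.03000e-01,  6.81890e+01]), 'wrist_force': array([ 0.106, -0.497,  0.729]), 'q': array([ 2.87610e+01,  1.34580e+01,  1.56190e+01,  9.22860e+01,
       -9.00000e-03,  1.40572e+02])}
```

View pics/w9.png

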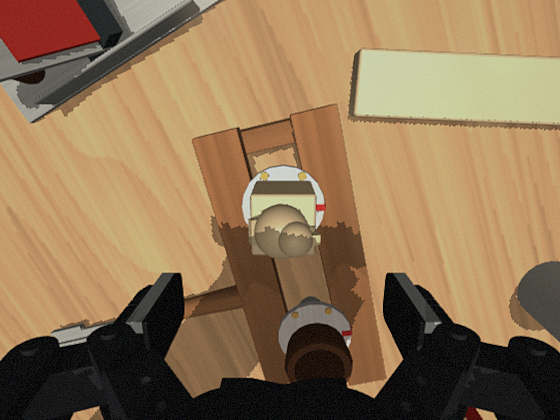

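Emit:
{"op": "play_rows", "data": {"commands": "1 0 2 -30 0; 1 0 2 -55 0; 1 0 2 -75 0; 1 0 2 -90 0; 1 0 2 -97 0; 1 0 2 -97 0; 1 0 2 -97 0"}}

```text
time: 12.57
ee_pos: [0.5393, 0.299, 0.0654]
tcp_rot: [179.9, -0.1, 68.2]
wrist_force: [-1.2, -0.5, 0.5]
opening: 0.0853
```

```bash
python3 - <<'E'
from h import *
o=get_obs();print(o['time'],{k:o[k].round(3) for k in('ee_pos','tcp_rot','wrist_force','q')})
C,im=snap('wrist','w10')
E
```

```text
12.5667 {'ee_pos': array([0.539, 0.299, 0.065]), 'tcp_rot': array([ 1.79922e+02, -9.40000e-02,  6.82300e+01]), 'wrist_force': array([-1.192, -0.459,  0.47 ]), 'q': array([ 2.90030e+01,  1.33570e+01,  5.05600e+00,  8.15770e+01,
       -2.00000e-03,  1.40772e+02])}
```

View pics/w10.png

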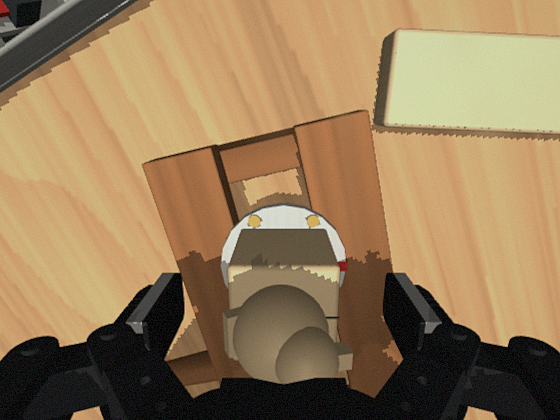

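Emit:
{"op": "play_rows", "data": {"commands": "0.6 0 0 0 0; 0 0 0 0 0; 0 0 0 0 0; 0 0 0 0 0; 0 0 0 0 0; 0 0 0 0 0", "force": 70}}

```text
time: 13.12
ee_pos: [0.539, 0.2992, 0.0642]
tcp_rot: [179.9, -0.1, 68.3]
wrist_force: [1.4, 0.5, 6.7]
opening: 0.0412
```

```bash
python3 - <<'E'
from h import *
o=get_obs();print(o['time'],{k:o[k].round(3) for k in('ee_pos','tcp_rot','wrist_force','torque')})
C,im=snap('wrist','w11')
E
```

```text
13.1167 {'ee_pos': array([0.539, 0.299, 0.064]), 'tcp_rot': array([ 1.79936e+02, -6.80000e-02,  6.82540e+01]), 'wrist_force': array([1.368, 0.5  , 6.663]), 'torque': array([ 0.041, -0.187,  0.031])}
```

View pics/w11.png

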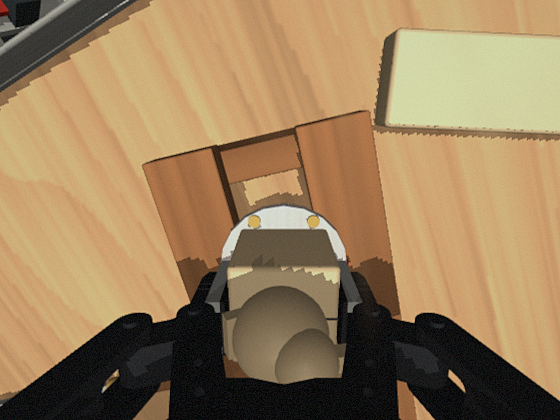

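```bash
python3 - <<'E'
from h import *
C=cam('wrist');o=get_obs();im=cv2.imread('pics/w11.png')
hsv=cv2.cvtColor(im,cv2.COLOR_BGR2HSV);g=cv2.cvtColor(im,cv2.COLOR_BGR2GRAY)
m=((g>140)&(hsv[:,:,1]<40)).astype(np.uint8);m[:200]=0;m[275:]=0;m[:,:215]=0;m[:,355:]=0
cn,_=cv2.findContours(m,cv2.RETR_EXTERNAL,cv2.CHAIN_APPROX_NONE);c=max(cn,key=cv2.contourArea);h=cv2.convexHull(c)[:,0,:];h=h[h[:,1]<258]
P=toz(C,h,.086)[:,:2];A=np.c_[2*P,np.ones(len(P))];x=np.linalg.lstsq(A,(P**2).sum(1),rcond=None)[0];print('plate',x[:2],np.sqrt(x[2]+x[0]**2+x[1]**2),len(h))
# fixed radius 32
from scipy.optimize import least_squares
s=least_squares(lambda p:np.hypot(*(P-p).T)-.032,x[:2]);print(s.x,s.x-o['ee_pos'][:2])
Rm=R.from_euler('xyz',o['tcp_rot'],degrees=True).as_matrix();print('tool',Rm.T@np.r_[s.x-o['ee_pos'][:2],0])
# foot back face edges yaw: top edge
ed=toz(C,[[228,266],[336,266]],.13);d=ed[1]-ed[0];print(np.degrees(np.arctan2(d[1],d[0])),np.hypot(d[0],d[1]))
E
```

```text
plate [0.53730613 0.30505162] 0.025998477746678177 17
[0.53719729 0.29750798] [-0.00178547 -0.00167357]
tool [-2.21596170e-03 -1.03839663e-03 -3.85781532e-06]
-21.75790222574471 0.038859862126277324
```

Emit:
{"op": "play_rows", "data": {"commands": "0 0 0 10 0; 0 0 0 30 0; 0 0 0 60 0; 0 0 0 95 0; 0 0 0 130 0; 0 0 0 160 0; 0 0 -20 170 0; 0 0 -55 170 0; 0 0 -95 170 0; 0 0 -135 170 0", "force": 90}}

```text
time: 14.0
ee_pos: [0.5377, 0.1629, 0.233]
tcp_rot: [-179.9, 0.1, 68.3]
wrist_force: [0.9, -0.4, -4.7]
opening: 0.0405
```

Emit:
{"op": "play_rows", "data": {"commands": "0 2 -40 0 2; 0 4 -80 0 4; 0 6 -120 0 6; 0 8 -160 0 8; 0 10 -200 0 10; 0 12 -240 0 12; 0 14 -280 0 14; 0 16 -320 0 15; 0 16 -360 0 15; 0 16 -400 0 15"}}

```text
time: 14.83
ee_pos: [0.5536, -0.2378, 0.233]
tcp_rot: [-179.9, -0.0, 83.3]
wrist_force: [1.2, 0.3, -3.8]
opening: 0.0411
```

Emit:
{"op": "play_rows", "data": {"commands": "0 0 -20 0 0; 0 0 -20 0 0; 0 0 -20 0 0"}}

```text
time: 15.08
ee_pos: [0.5537, -0.2571, 0.2324]
tcp_rot: [-179.9, -0.1, 83.1]
wrist_force: [-0.2, 0.2, -4.4]
opening: 0.0411
```

```bash
python3 - <<'E'
from h import *
o=get_obs();print(o['time'],{k:o[k].round(4) for k in('ee_pos','tcp_rot','wrist_force','torque','opening')})
C,im=snap('wrist','w12');C,s=snap('scene','s12')
E
```

```text
Traceback (most recent call last):
AttributeError: 'float' object has no attribute 'round'
```

```bash
python3 - <<'E'
from h import *
o=get_obs();print(o['time'],{k:o[k].round(4) for k in('ee_pos','tcp_rot','wrist_force','torque')})
C,im=snap('wrist','w12');C,s=snap('scene','s12')
E
```

```text
15.0833 {'ee_pos': array([ 0.5537, -0.2571,  0.2324]), 'tcp_rot': array([-1.798678e+02, -5.680000e-02,  8.312270e+01]), 'wrist_force': array([-0.2337,  0.1635, -4.3746]), 'torque': array([ 0.0359,  0.0198, -0.0091])}
```

View pics/w12.png

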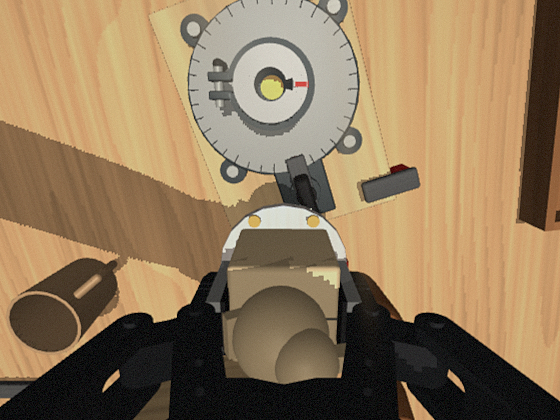

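View pics/s12.png

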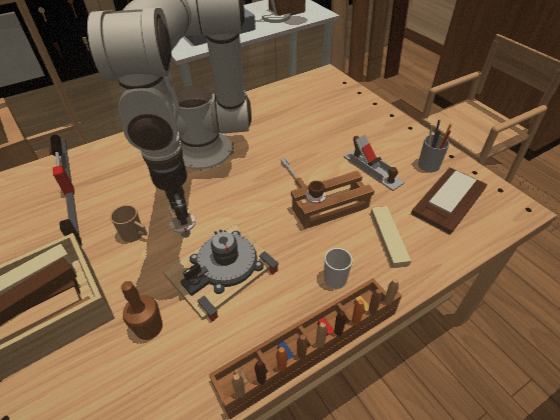

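```bash
python3 - <<'E'
from h import *
from scipy.optimize import least_squares
C=cam('wrist');o=get_obs();im=cv2.imread('pics/w12.png')
hsv=cv2.cvtColor(im,cv2.COLOR_BGR2HSV);g=cv2.cvtColor(im,cv2.COLOR_BGR2GRAY)
crop(im,200,20,340,220,4,'w12c')
m=((g>150)&(hsv[:,:,1]<50)).astype(np.uint8)
n,l,s,c=cv2.connectedComponentsWithStats(m,connectivity=4)
i=l[60,270];print(s[i])
cn,_=cv2.findContours((l==i).astype(np.uint8),cv2.RETR_EXTERNAL,cv2.CHAIN_APPROX_NONE)
h=cv2.convexHull(max(cn,key=cv2.contourArea))[:,0,:]
P=toz(C,h,.118)[:,:2];A=np.c_[2*P,np.ones(len(P))];x=np.linalg.lstsq(A,(P**2).sum(1),rcond=None)[0];print('hub',x[:2],np.sqrt(x[2]+x[0]**2+x[1]**2))
c0=x[:2]
red=((hsv[:,:,0]<8)|(hsv[:,:,0]>172))&(hsv[:,:,1]>100)&(g>50);red[110:]=0;red[:,:280]=0;red[:,318:]=0
ys,xs=np.nonzero(red);Q=toz(C,np.c_[xs,ys],.118)[:,:2];Q=Q[np.hypot(*(Q-c0).T)<.0295]
d=Q.mean(0)-c0;v=cv2.fitLine(Q.astype(np.float32),cv2.DIST_L2,0,1e-5,.01).ravel();print('red',len(Q),np.degrees(np.arctan2(d[1],d[0])),np.degrees(np.arctan(v[1]/v[0])))
m=((g>140)&(hsv[:,:,1]<40)).astype(np.uint8);m[:203]=0;m[275:]=0;m[:,:215]=0;m[:,355:]=0
cn,_=cv2.findContours(m,cv2.RETR_EXTERNAL,cv2.CHAIN_APPROX_NONE);c=max(cn,key=cv2.contourArea);h=cv2.convexHull(c)[:,0,:];h=h[h[:,1]<258]
P=toz(C,h,o['ee_pos'][2]+.0158+.006)[:,:2]
s=least_squares(lambda p:np.hypot(*(P-p).T)-.032,o['ee_pos'][:2]);print('plate',s.x,s.x-o['ee_pos'][:2],np.hypot(*(P-s.x).T).round(4))
E
```

```text
[ 229   43   79   80 3704]
hub [ 0.55300056 -0.16048287] 0.03022737235326393
red 53 -6.738958350446366 -4.3705425
plate [ 0.55312827 -0.25656858] [-0.00107628 -0.00115976] [0.0321 0.0322 0.0322 0.032  0.0321 0.032  0.0319 0.0321 0.0318 0.0314
 0.0311 0.031  0.0317 0.0316 0.032  0.0322 0.0322 0.032  0.032 ]
```

View pics/w12c.png

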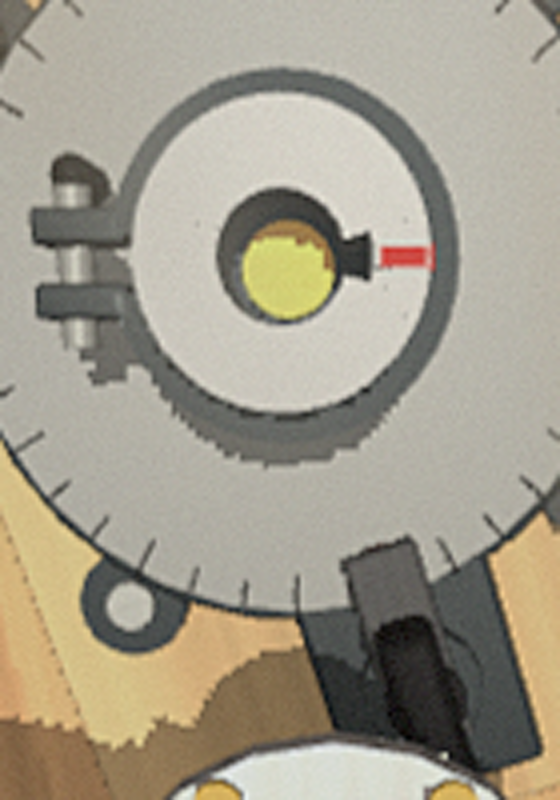

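```bash
python3 - <<'E'
from h import *
def camp(pos,rot):
    return cam('wrist',{'ee_pos':np.array(pos),'tcp_rot':np.array(rot)})
def hub(f,C,roi,seed,th):
    im=cv2.imread(f);hsv=cv2.cvtColor(im,cv2.COLOR_BGR2HSV);g=cv2.cvtColor(im,cv2.COLOR_BGR2GRAY)
    m=((g>th)&(hsv[:,:,1]<50)).astype(np.uint8)
    k=np.zeros_like(m);k[roi[1]:roi[3],roi[0]:roi[2]]=1;m*=k
    m=cv2.morphologyEx(m,cv2.MORPH_OPEN,np.ones((3,3),np.uint8))
    n,l,s,c=cv2.connectedComponentsWithStats(m,connectivity=4);i=l[seed[1],seed[0]]
    cn,_=cv2.findContours((l==i).astype(np.uint8),cv2.RETR_EXTERNAL,cv2.CHAIN_APPROX_NONE)
    h=cv2.convexHull(max(cn,key=cv2.contourArea))[:,0,:];P=toz(C,h,.118)[:,:2]
    A=np.c_[2*P,np.ones(len(P))];x=np.linalg.lstsq(A,(P**2).sum(1),rcond=None)[0]
    print(f,th,s[i],x[:2],np.sqrt(x[2]+x[0]**2+x[1]**2))
C2=camp([.57305,-.2739,.20742],[-179.963,.0719,179.9616])
for th in(140,170,180,190):hub('pics/w2.png',C2,(375,130,475,230),(450,180),th)
C1=camp([ 0.51988482,-0.22056022,0.24672588],[179.987,.0022,4.2317])
for th in(140,170):hub('pics/w1.png',C1,(140,80,300,230),(205,150),th)
C7=camp([.574,-.273,.181],[-179.921,-.042,101.236])
for th in (150,180,195):hub('pics/w7.png',C7,(200,2,360,150),(260,50),th)
C=cam('top');
im=cv2.imread('pics/top0.png');g=cv2.cvtColor(im,cv2.COLOR_BGR2GRAY);print(g[197,325:368].tolist(),g[180:220,338].tolist())
E
```

```text
pics/w2.png 140 [ 375  130  100  100 5934] [ 0.55938798 -0.15900702] 0.041315106084024035
pics/w2.png 170 [ 386  144   76   73 3326] [ 0.55362251 -0.16373477] 0.029716258884552205
pics/w2.png 180 [ 386  144   75   73 3113] [ 0.55352905 -0.16405317] 0.0294373117513775
pics/w2.png 190 [     0      0    560    420 234070] [ 0.66805885 -0.27910471] 0.308163312194323
pics/w1.png 140 [ 189  117   67   68 2812] [ 0.55419275 -0.16222945] 0.029978985425131652
pics/w1.png 170 [ 189  117   67   67 2688] [ 0.55422648 -0.1621502 ] 0.02961690407471183
pics/w7.png 150 [ 238    2   96   96 5719] [ 0.55292771 -0.16257718] 0.03018686617317107
pics/w7.png 180 [ 239    2   95   95 5552] [ 0.5530195  -0.16256357] 0.02988205803455663
pics/w7.png 195 [ 241    2   93   95 5474] [ 0.55309154 -0.16253297] 0.02970724906661004
[126, 126, 126, 125, 126, 126, 124, 114, 92, 72, 76, 100, 123, 135, 138, 134, 126, 116, 119, 127, 130, 121, 100, 78, 87, 113, 132, 136, 135, 127, 109, 96, 109, 120, 124, 123, 124, 123, 117, 100, 81, 74, 73] [123, 124, 123, 123, 123, 124, 123, 118, 104, 93, 96, 110, 122, 129, 134, 135, 136, 135, 135, 132, 127, 118, 102, 85, 73, 68, 59, 53, 56, 67, 72, 68, 61, 61, 72, 92, 114, 126, 127, 128]
```

Emit:
{"op": "play_rows", "data": {"commands": "0 0 40 0 0; 0 0 75 0 0; 0 0 96 -20 0; 0 0 96 -50 0; 0 0 96 -73 0; 0 0 96 -73 0; 0 0 96 -73 0; 0 0 96 -73 0"}}

```text
time: 15.85
ee_pos: [0.5548, -0.1597, 0.1622]
tcp_rot: [179.9, 0.0, 83.3]
wrist_force: [0.7, 0.2, -3.2]
opening: 0.0405
```

```bash
python3 - <<'E'
from h import *
o=get_obs();print(o['time'],{k:o[k].round(4) for k in('ee_pos','tcp_rot','wrist_force','torque')})
C,im=snap('wrist','w13');C,s=snap('scene','s13');crop(s,160,190,290,300,6,'s13c')
E
```

```text
15.85 {'ee_pos': array([ 0.5548, -0.1597,  0.1622]), 'tcp_rot': array([1.799064e+02, 1.230000e-02, 8.329390e+01]), 'wrist_force': array([ 0.6631,  0.1659, -3.1796]), 'torque': array([-0.0062,  0.0048, -0.0312])}
```

View pics/w13.png

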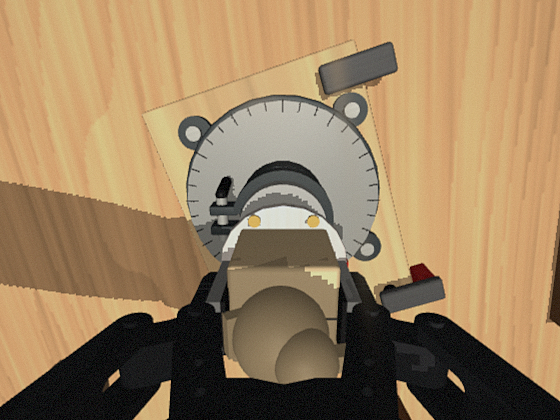

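View pics/s13c.png

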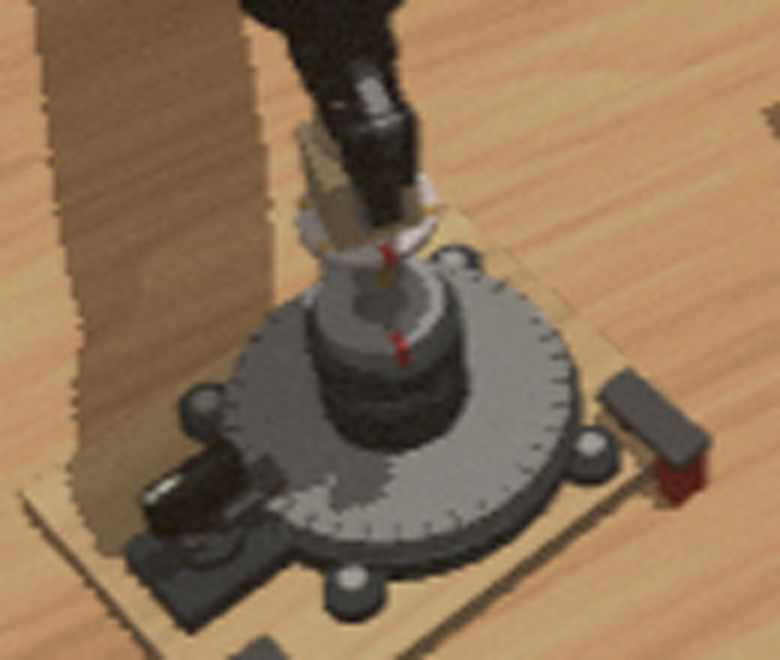

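Emit:
{"op": "play_rows", "data": {"commands": "0 -1 -1.5 0 0.3; 0 -1 -1.5 -7 0.3; 0 -1 -1.5 -14 0.3; 0 -1 -1.5 -21 0.3; 0 -1 -1.5 -21 0.3; 0 -1 -1.5 -21 0.3"}}

```text
time: 16.45
ee_pos: [0.553, -0.1615, 0.1385]
tcp_rot: [-179.9, -0.0, 83.5]
wrist_force: [-1.1, 0.5, -3.6]
opening: 0.0404
```

Emit:
{"op": "play_rows", "data": {"commands": "0 0 0 -3 0; 0 0 0 -6 0; 0 0 0 -9 0; 0 0 0 -12 0; 0 0 0 -12 0; 0 0 0 -12 0"}}

```text
time: 16.95
ee_pos: [0.5533, -0.1615, 0.1271]
tcp_rot: [-180.0, -0.0, 83.6]
wrist_force: [-0.7, 0.4, -3.5]
opening: 0.041
```

```bash
python3 - <<'E'
from h import *
o=get_obs();print(o['time'],{k:o[k].round(4) for k in('ee_pos','tcp_rot','wrist_force','torque')})
E
```

```text
16.95 {'ee_pos': array([ 0.5533, -0.1615,  0.1271]), 'tcp_rot': array([-1.799755e+02, -5.300000e-03,  8.355410e+01]), 'wrist_force': array([-0.6703,  0.4207, -3.4555]), 'torque': array([0.0029, 0.0048, 0.0239])}
```

Emit:
{"op": "play_rows", "data": {"commands": "0 0 0 -4 0; 0 0 0 -8 0; 0 0 0 -12 0; 0 0 0 -16 0; 0 0 0 -16 0; 0 0 0 -16 0", "force": 110}}

```text
time: 17.45
ee_pos: [0.5533, -0.1615, 0.1113]
tcp_rot: [-180.0, -0.0, 83.6]
wrist_force: [0.8, -0.2, -4.0]
opening: 0.0405
```

Emit:
{"op": "play_rows", "data": {"commands": "0 0 0 -3 0; 0 0 0 -6 0; 0 0 0 -9 0; 0 0 0 -9 0; 0 0 0 -9 0"}}

```text
time: 17.87
ee_pos: [0.5536, -0.1616, 0.1034]
tcp_rot: [179.9, 0.0, 83.6]
wrist_force: [-3.0, 0.7, 7.2]
opening: 0.0405
```

```bash
python3 - <<'E'
from h import *
o=get_obs();print(o['time'],{k:o[k].round(4) for k in('ee_pos','tcp_rot','wrist_force','torque')})
C,im=snap('wrist','w14');C,s=snap('scene','s14');crop(s,160,190,290,300,6,'s14c')
E
```

```text
17.8667 {'ee_pos': array([ 0.5536, -0.1616,  0.1034]), 'tcp_rot': array([1.79928e+02, 1.40000e-02, 8.35543e+01]), 'wrist_force': array([-3.0308,  0.7343,  7.224 ]), 'torque': array([ 0.2358,  0.8658, -0.0191])}
```

View pics/w14.png

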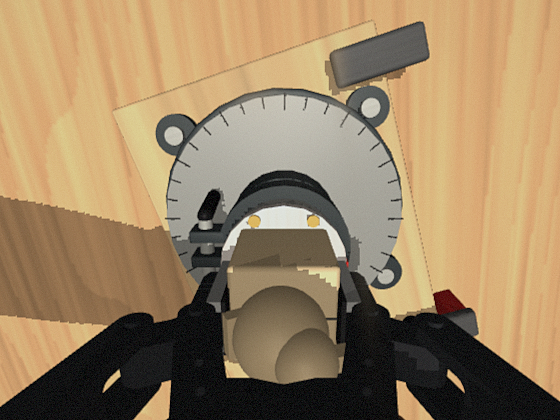

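View pics/s14c.png

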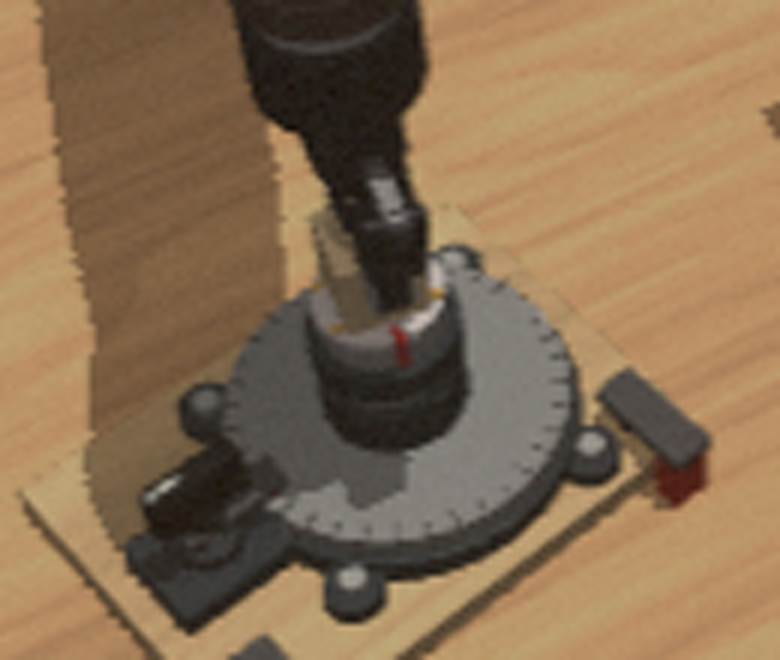

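Emit:
{"op": "play_rows", "data": {"commands": "0 0 0 -1 0; 0 0 0 -2 0; 0 0 0 -3 0; 0 0 0 -3 0; 0 0 0 -3 0; 0 0 0 -3 0"}}

```text
time: 18.47
ee_pos: [0.5537, -0.1617, 0.1027]
tcp_rot: [179.8, 0.0, 83.5]
wrist_force: [-7.5, 1.6, 21.4]
opening: 0.0402
```

Emit:
{"op": "play_rows", "data": {"commands": "0 0 0 0 0; 0 0 0 0 0; 0 0 0 0 0; 0 0 0 0 0; 0 0 0 0 0; 0 0 0 0 0"}}

```text
time: 18.97
ee_pos: [0.5537, -0.1617, 0.1027]
tcp_rot: [179.8, 0.0, 83.6]
wrist_force: [-7.3, 2.5, 21.4]
opening: 0.0404
```

```bash
python3 - <<'E'
from h import *
o=get_obs();print(o['time'],{k:o[k].round(4) for k in('ee_pos','tcp_rot','wrist_force','torque','qd')})
C,s=snap('scene','s15');crop(s,160,190,290,300,6,'s15c')
C,t=snap('top','t15')
C,w=snap('wrist','w15');crop(w,180,170,380,300,4,'w15c')
E
```

```text
18.9667 {'ee_pos': array([ 0.5537, -0.1617,  0.1027]), 'tcp_rot': array([1.798125e+02, 3.640000e-02, 8.355150e+01]), 'wrist_force': array([-7.3034,  2.4561, 21.3795]), 'torque': array([0.621 , 2.2578, 0.0365]), 'qd': array([-0.0624,  0.0212,  0.0235,  0.0699, -0.0148,  0.0639])}
```

View pics/s15c.png

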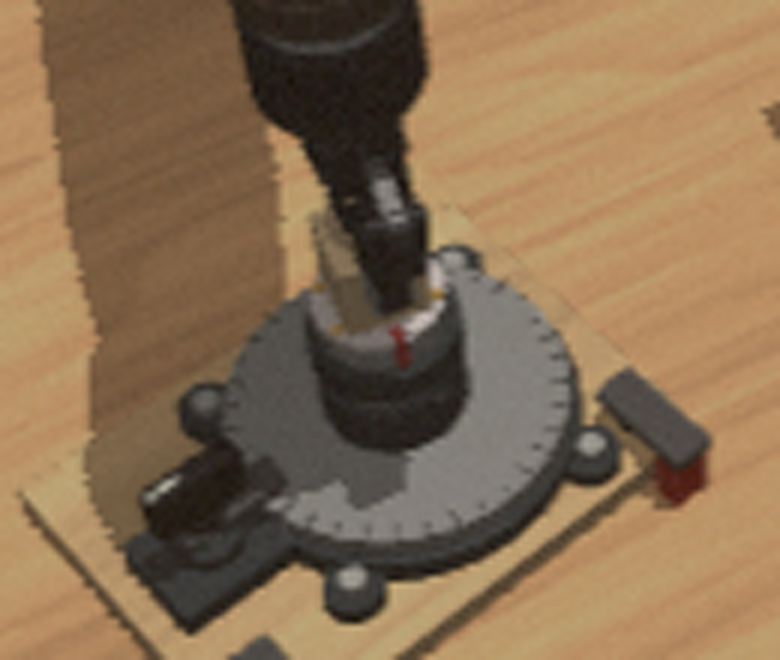

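View pics/w15c.png

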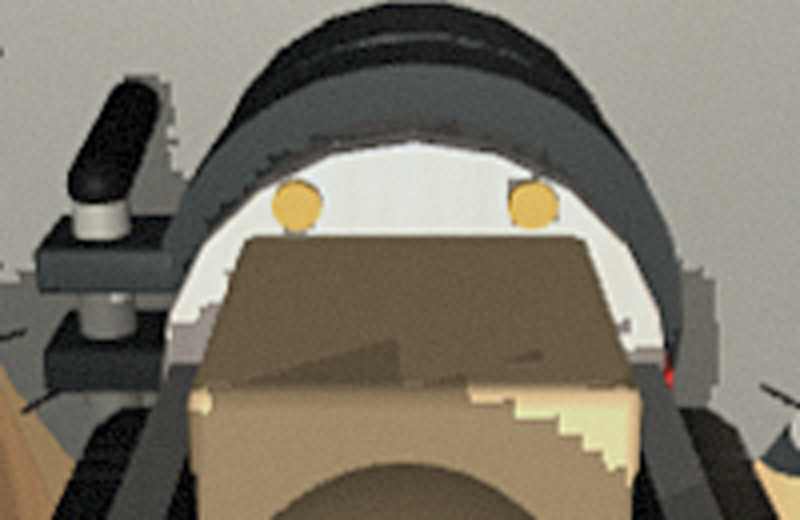

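View pics/t15.png

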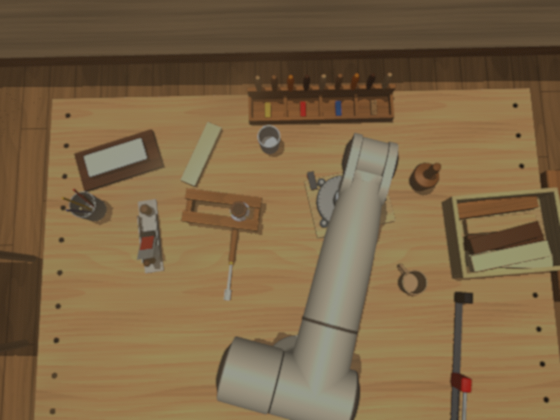

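```bash
python3 -c "
from workcell import *
print(job_done())"
```

```text
the job is handed in; nothing more can be done
None
```

The swivel is locked and the bird spindle is fully home in the hub. The gripper is still holding the blank and pressing it down, so you can tighten the collar. I handed the job in at about 19 s; no verdict came back.

**What I did**
- **Knob:** I pressed it to its bottom stop (about 33 N) and turned it 82° clockwise. That puts it about 90° (1.57 rad) from its zero, and I then let go.
- **Spindle:** I lifted the bird spindle out of the rack and lowered it into the hub at the measured keyway angle. The key slipped in on the first try without searching.
- **Press:** I pushed down until the shoulder stopped on the hub.

**Last checks**
- **Home position:** the last 3 mm of commanded travel moved the tool only 0.7 mm, while the upward force rose by 14 N. The total push is about 25 N, of which the ejector takes about 12 N.
- **Pose:** the tool is within 0.2° of vertical, at rest, with the grip opening at 40 mm.
- **Pictures:** the faceplate sits flush on the hub and its red line meets the hub's. Nothing else has visibly moved.

**What failed or disagreed**
- **First grasp of the knob:** it closed on nothing. The pictures showed the shut fingertips about 37 mm short of the reported tool point, so I allowed for that from then on.
- **Hub position:** one wrist view put the hub about 2.5 mm off in y from the others. I used the mean of two opposite views, and the spindle went in without side force.
- **Knob staying down:** I could not measure this from the pictures. I infer it from the free turn while pressed and from the bar still standing turned after release.

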